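# Press a push-on heat sink home with bench locking pliers

## Robot

A 6-joint arm with a two-finger parallel gripper is mounted at the origin on the work surface. World frame = base frame: x ahead of the robot, y to its left, z up, the work surface at z = 0. Lengths are in m, angles in rad, forces in N, time in s.
With the tool pointing down it reaches from about 0.35 to 0.8 m from the base axis. Payload 7.3 kg.
Tool frame: the origin (TCP) lies between the finger pads; the fingertips stand 25 mm ahead of it and the grasp point (between the pads) lies 6 mm ahead of it (r.tip_extent is the distance from the TCP to the fingertips, in m); z points along the fingers, y is the direction in which the jaws open and shut (so a half turn about z gives the same grasp; the last joint's range is limited). The gripper opens to 85 mm and grips with 20 to 120 N. Pads are 22 mm wide; open, the fingers measure 114 mm over their backs; the gripper's body (76 mm by 85 mm) begins 54 mm behind the grasp point. The pads swing forward as they close: fully open they stand 13 mm farther back than shut.
Start: joints at [-1.286, 0.342, 1.524, -0, 1.275, -0.146], TCP at [0.219, -0.477, 0.228] pointing down, gripper open.
Joint ranges: [-2.53, 2.53], [-0.77, 2.02], [0.04, 2.7], [-1, 4.14], [0.28, 2.66], [-3.11, 3.11]. Speed limits (rad/s): [2.57, 2.57, 3.14, 3.14, 3.14, 3.14].

## Interface

Orientations are given as a unit quaternion [x, y, z, w].
In Python, from workcell import r, command_gripper, optics gives the robot as it stands. The module is installed in compiled form; this text tells all that it offers. Calls block until the motion is done:
- r.reach(position, orientation): joint-space move of the TCP to a pose.
- r.move_straight(position, orientation=None, speed=0.15, max_force=None): straight line of the TCP; orientation=None keeps the orientation; speed is the mean speed in m/s. With max_force (N) it stops when the force on the tool has changed by that much, and returns True; else False.
- r.movej(angles): joint-space move.
- command_gripper(opening, force=None): finger opening in m; force is the grip in N (None keeps the last); returns when the fingers have stopped.
- r.hold(seconds).
- r.solve_ik(position, orientation): joint angles nearest the present ones, or None.
- r.read_state(): the state.
- optics.get_image(name): name is "side" or "top"; returns (picture, depth): 480x640x3 uint8, red, green, blue; 480x640 float32, m along the optical axis (not along the pixel's ray), 0 where there is no reading.
- optics.camera_model(name): a dict with "K" (3x3 intrinsics, pixels), "k1" (the pictures are not rectified: a ray, as slopes to the right and down, at radius r is drawn at 1 + k1 r^2 times it, then the intrinsics apply), "R" (3x3) and "t" (3): a world point X has camera coordinates R X + t. Camera axes: x right, y down, z forward; pixel columns grow to the right and rows downward; lengths in m; the calibration is good to about 2 mm. A picture is of the moment at which its call begins. camera_model takes no time and is no camera call.
A pose or a line that the arm cannot do raises r.PlanningError and nothing moves.
- r.finish_job(): hands the job in, once; it reports no verdict.
The state is a dict: "time_s": time; "joint_positions": joint angles; "dq": joint speeds; "tau": joint torques, N m; "eef_pos": TCP position; "eef_rot": TCP orientation; "contact_force": force on the tool from outside, world axes, zero at the start; "torque": the same for the moment, N m; "grip_width": finger opening in m.
Only numpy, scipy, OpenCV 4.12 (cv2) and the standard library are available. Lean on these libraries where they do the work, as an engineer would, in place of code of your own. Each camera call takes 0.05 s, during which the arm holds its last target.

## Task

Slide the blue board carrier along its track until the half-fitted heat sink is centred between the jaw tips of the bench-mounted locking pliers, then squeeze the pliers' moving handle towards the fixed one until it snaps over centre and stays locked by itself with the heat sink pressed fully on. Let go, then flick the red release lever aside so that the pliers spring open, and leave the board where it is. Press the heat sink with the pliers only, and leave the bottles, spool and tools around in place and upright.

Things in the scene. Friction and masses are not known exactly. Their poses are not given: they have to be found in the camera images.
- station: Pressing station: aluminium plate 100 x 300 x 12 mm with a track along its own y axis and steel locking pliers mounted flat, 52 to 70 mm above the table (nothing on it is over 85 mm). Origin on the table under the pliers' head, z up. Jaw tips at y = +55 mm, handles y = -25 to -130 mm, red release lever's tail y = -128 to -205 mm. Fixed jaw and handle on the +x side, moving ones on the -x side.
- fixed_handle (a point): Middle of the fixed handle, at (17, -98, 61) mm in the station's frame: a bar along the station's y, spanning x = 12 to 22 mm, 52 to 70 mm above the table. When locked the moving handle spans x = -16 to -6 mm, so both are then 38 mm wide together. Below the handles are only the table, a 14 mm post and a 50 x 50 x 6 mm foot at (18, -100) mm.
- jaw_centre (a point): Point midway between the jaw tips, at (0, 55, 61) mm in the station's frame, where the heat sink must be centred along the track (y). Yellow marks on the track rails lie at the same y.
- sink_centre (a point): Centre of the heat sink along the track: bright aluminium, finned, 36 mm wide along the track, 34 mm tall (40 to 75 mm above the table), on a black upright power transistor at the carrier's front edge. Only its y in the station's frame matters for centring; the carrier's own yellow marks lie at the same y.
- sink (a joint): How far the heat sink is pushed on to the transistor, in m: 0 = half fitted (start), about 0.0055 once the pliers have locked on it = fully on. It slides in the station's +x direction, is a press fit of about 4 N and stays where it is pushed. The moving jaw pushes it.
- carrier (a joint): Position of the blue board carrier (plate 78 mm x 100 mm, green board on it) along its track, in m: 0 = out at the +y end, grows in the station's -y direction, heat sink centred between the jaws at 0.105, end stop at 0.125 (too far). About 3 N of friction; it stays where it is left.
- knob (a point): Top centre of the carrier's upright black knob, 16 mm in diameter, 84 mm above the table and standing free for 54 mm above the carrier plate (plate top 29 mm high), 70 mm behind the heat sink (to the station's +y side), on the track's centre line. Push or pinch it to slide the carrier either way.
- handle (a joint): Angle of the pliers' moving handle in rad: 0 = open (start), passes over centre at 0.46, locked against its stop at 0.56, where it stays by itself. A spring opens it whenever it is below 0.46. It hinges about the vertical at (-16, -48) mm in the station's frame and closes towards the station's +x. It takes about 2 to 5 N at handle_mid.
- handle_grip: The moving handle, a steel bar with black sleeve, 10 mm thick, 18 mm tall (52 to 70 mm above the table), reaching 82 mm from its hinge; origin at its hinge, axes parallel to the station's when open and turning with the handle.
- handle_mid (a point): Point on the outer face (-x side) of the moving handle, 50 mm from its hinge, 61 mm above the table: a good place to press or squeeze. When open it lies at about (-43, -90) mm in the station's frame, when locked at (-16, -98) mm.
- lever (a joint): Angle of the red release lever in rad: 0 = at rest (spring returned), 0.45 = its stop. It hinges about the vertical at (2, -118) mm in the station's frame; its tail swings towards the station's +x. With the pliers locked, pushing it past about 0.18 kicks the moving handle back over centre and the pliers spring open.
- lever_tip (a point): Point on the -x face of the red lever's tail, 62 mm from the lever's hinge, at (-2.5, -180, 69) mm in the station's frame at rest. Push here towards the station's +x, about 18 to 22 mm, with about 2 to 4 N. The tail is a plate 9 mm thick, from 54 to 84 mm above the table, standing clear of both handles' ends by more than 30 mm at this point.
- bottle1: A bystander: small amber bottle with black cap, 34 mm in diameter, 76 mm tall, standing loose; origin at the centre of its foot.
- bottle2: A bystander: small amber bottle with black cap, 34 mm in diameter, 76 mm tall, standing loose; origin at the centre of its foot.
- bottle3: A bystander: small amber bottle with black cap, 34 mm in diameter, 76 mm tall, standing loose; origin at the centre of its foot.
- spool: A bystander: solder spool standing on its flange, 54 mm in diameter, 36 mm tall; origin at the centre of its foot.
- screwdriver: A bystander: orange-handled screwdriver lying on the bench, 160 mm long; origin under its middle.
- brush: A bystander: small wooden-handled brush lying on the bench, 150 mm long; origin under its middle.

How it is judged:
By the outcome, as a careful person would: the job done as asked, in the order asked, and still so for the second after the job is handed in, with the robot touching nothing.
It also fails if it takes over 64 s, if anything falls off the work surface, if the arm or the gripper's body presses on something with over 40 N, if the wrist force passes 120 N, or if a joint passes its speed limit or range.

## Working session

There is one attempt and no reset: what is moved stays moved. The work goes in short steps, each a Python script; the robot and the scene stay as the last script left them, time stands still between calls to the robot, and variables do not carry over. Pictures are saved under pics/ and viewed, and the job is handed in when it is done.

```bash
mkdir -p pics; python3 - <<'E'
from workcell import r, command_gripper, optics
import cv2,numpy as np
for n in("side","top"):
    im,d=optics.get_image(n); cv2.imwrite(f"pics/{n}0.png",im[:,:,::-1]); np.save(f"pics/{n}0.npy",d)
    m=optics.camera_model(n); print(n,m)
s=r.read_state();print(s["time_s"],s["eef_pos"],s["eef_rot"],s["grip_width"],r.tip_extent)
E
```

```text
side {'K': array([[606.55771156,   0.        , 316.4017143 ],
       [  0.        , 606.55771156, 230.07411823],
       [  0.        ,   0.        ,   1.        ]]), 'k1': -0.16033409617170083, 'R': array([[-0.91968195, -0.39262217,  0.00573858],
       [-0.27193966,  0.62631557, -0.73060087],
       [ 0.28325594, -0.67348098, -0.68278067]]), 't': array([0.55836029, 0.19160662, 0.92982341])}
top {'K': array([[610.5507237 ,   0.        , 318.8561839 ],
       [  0.        , 610.5507237 , 236.60423328],
       [  0.        ,   0.        ,   1.        ]]), 'k1': 0.022753099082894364, 'R': array([[-0.00753894, -0.9998695 ,  0.01428783],
       [-0.99056815,  0.00551241, -0.13691002],
       [ 0.13681339, -0.01518522, -0.99048044]]), 't': array([0.03594077, 0.57665024, 1.07693675])}
0.1 [ 0.2191595  -0.47667736  0.22770562] [ 9.76892249e-01  2.13731300e-01 -4.95055424e-05 -6.80899845e-04] 0.0856948071660539 0.025
```

View pics/side0.png

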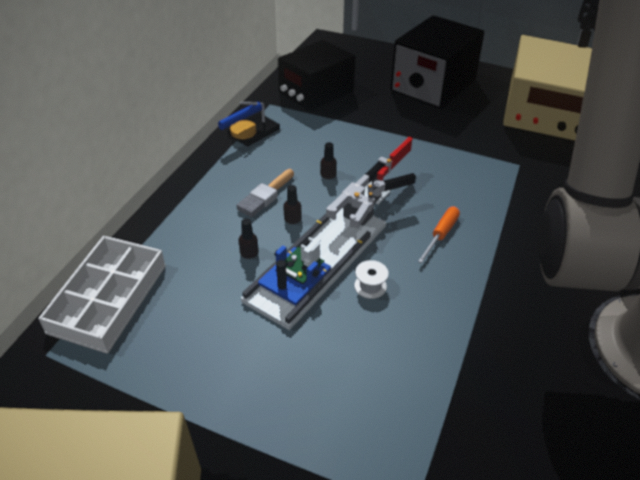

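View pics/top0.png

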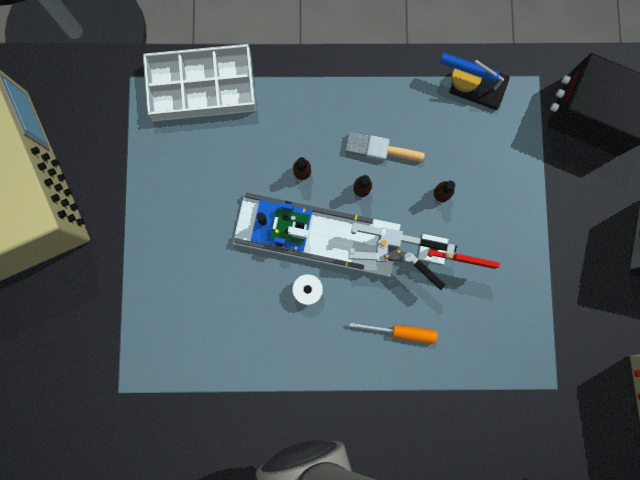

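```bash
python3 - <<'E'
import cv2
a=cv2.imread("pics/top0.png")
cv2.imwrite("pics/top0a.png",cv2.resize(a[180:290,225:385],None,fx=5,fy=5,interpolation=cv2.INTER_CUBIC))
cv2.imwrite("pics/top0b.png",cv2.resize(a[190:300,345:505],None,fx=5,fy=5,interpolation=cv2.INTER_CUBIC))
b=cv2.imread("pics/side0.png")
cv2.imwrite("pics/side0a.png",cv2.resize(b[220:330,235:395],None,fx=5,fy=5,interpolation=cv2.INTER_CUBIC))
cv2.imwrite("pics/side0b.png",cv2.resize(b[130:240,290:450],None,fx=5,fy=5,interpolation=cv2.INTER_CUBIC))
E
```

```text
(no output)
```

View pics/top0a.png

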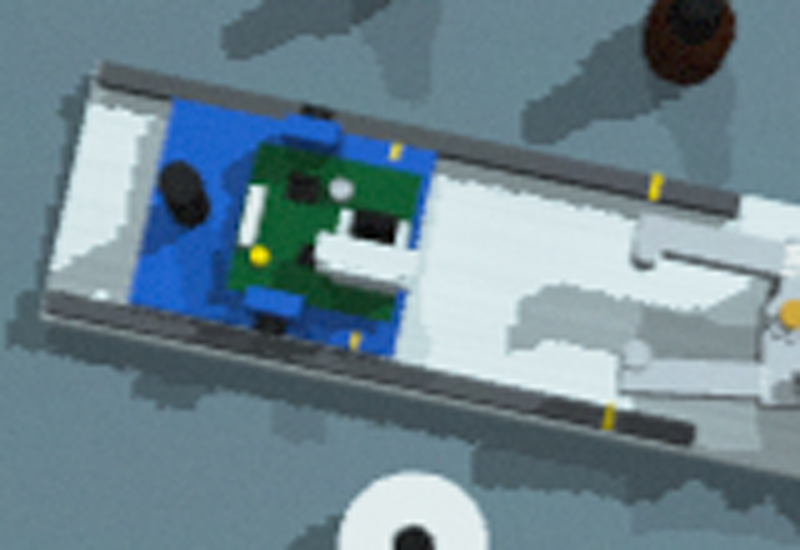

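View pics/top0b.png

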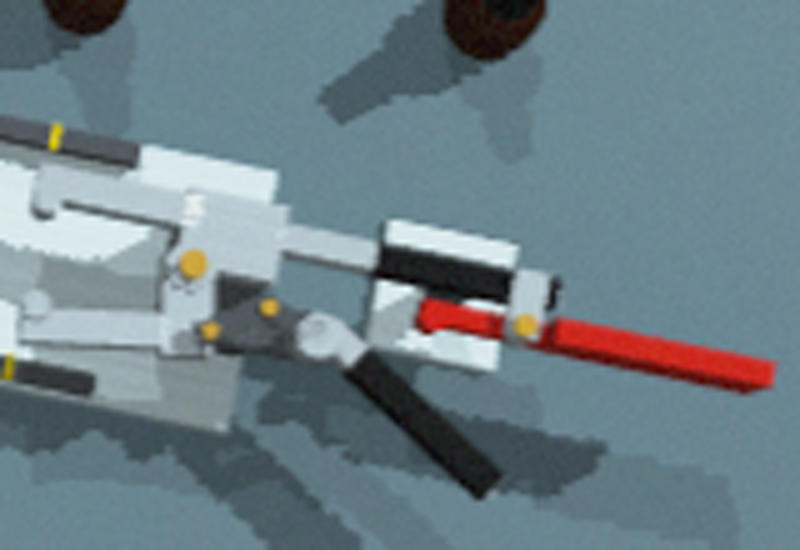

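View pics/side0a.png

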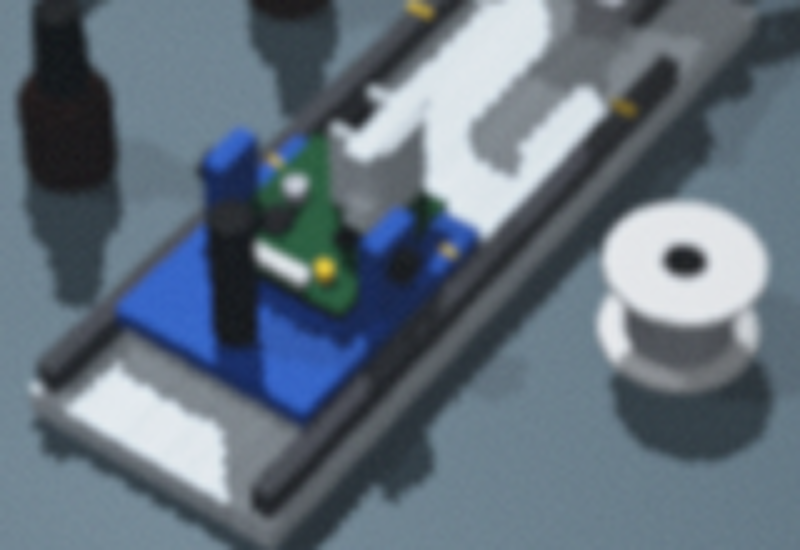

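View pics/side0b.png

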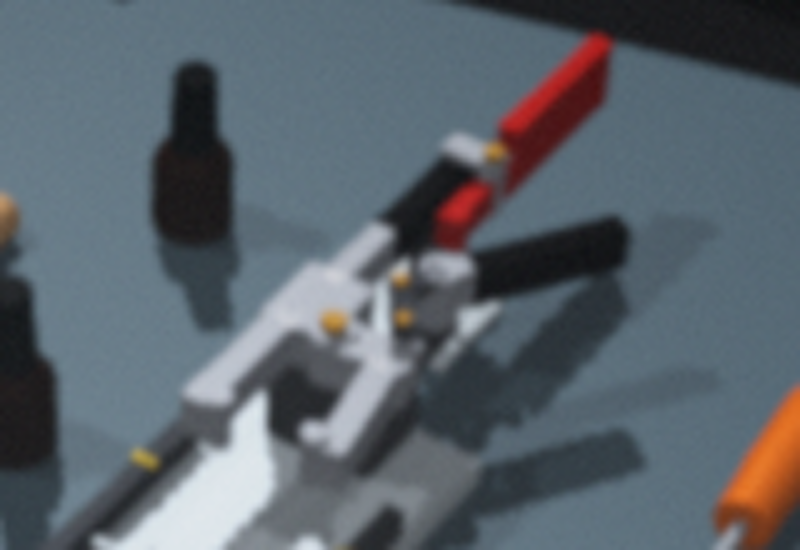

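```bash
cat > h.py <<'E'
from workcell import r, command_gripper, optics
import cv2,numpy as np
CM={n:optics.camera_model(n) for n in("side","top")}
def ray(n,px):
    m=CM[n];K=m["K"];d=np.array([(px[0]-K[0,2])/K[0,0],(px[1]-K[1,2])/K[1,1]])
    u=d.copy()
    for _ in range(20): u=d/(1+m["k1"]*(u@u))
    v=m["R"].T@np.array([u[0],u[1],1.]);c=-m["R"].T@m["t"]
    return c,v/np.linalg.norm(v)
def tri(pt,ps):
    (c1,v1),(c2,v2)=ray("top",pt),ray("side",ps)
    s=np.linalg.lstsq(np.c_[v1,-v2],c2-c1,rcond=None)[0]
    a,b=c1+s[0]*v1,c2+s[1]*v2
    return (a+b)/2,np.linalg.norm(a-b)
def atz(n,px,z):
    c,v=ray(n,px);return c+v*(z-c[2])/v[2]
def proj(n,X):
    m=CM[n];p=m["R"]@X+m["t"];u=p[:2]/p[2];u=u*(1+m["k1"]*(u@u));return u*m["K"][0,0]+m["K"][:2,2]
def cr(o,p): return [o[0]+(p[0]+.5)/5-.5,o[1]+(p[1]+.5)/5-.5]
E
python3 - <<'E'
from h import *
np.set_printoptions(precision=4,suppress=True)
ta,tb,sa,sb=(225,180),(345,190),(235,220),(290,130)
P=dict(knob=(ta,(177,178),sa,(234,215)),
markI=(ta,(608,417),sa,(625,107)),markO=(ta,(655,187),sa,(420,10)),
cmO=(ta,(396,152),sa,(275,160)),cmI=(ta,(355,341),sa,(448,250)),
levpin=(tb,(526,325),sb,(495,152)),headpin=(tb,(193,263),sb,(335,322)),levend=(tb,(772,372),sb,(604,38)))
R={}
for k,(a,p,b,q) in P.items():
    X,e=tri(cr(a,p),cr(b,q));R[k]=X;print(k,X,e)
# fit station pose
from scipy.optimize import least_squares
M=dict(knob=(0,230),levpin=(2,-118),headpin=None)
d=R['markO']-R['markI'];print("yaw from rail marks",np.arctan2(d[1],d[0]))
d=R['knob']-R['levpin'];print("yaw knob-levpin",np.arctan2(d[1],d[0])-np.arctan2(348,-2), np.hypot(*d[:2]))
ctr=(R['markO']+R['markI'])/2;print(ctr,(R['cmO']+R['cmI'])/2, np.linalg.norm((R['cmO']+R['cmI'])/2-ctr))
E
```

```text
knob [0.6095 0.1363 0.0821] 0.000241103005635653
markI [ 0.5306 -0.018   0.0225] 0.0017265843834251636
markO [ 0.6171 -0.0367  0.0221] 0.0026319227237492178
cmO [0.6302 0.0601 0.0277] 0.003455887609609217
cmI [0.5594 0.0753 0.0273] 0.002859461786859135
levpin [ 0.5395 -0.1977  0.0765] 0.0022504894346182494
headpin [ 0.5624 -0.0813  0.0723] 0.0015711733474718743
levend [ 0.5215 -0.2821  0.082 ] 0.0014831785497385146
yaw from rail marks -0.21202590818441325
yaw knob-levpin -0.21231676592435855 0.3412965744974157
[ 0.5738 -0.0273  0.0223] [0.5948 0.0677 0.0275] 0.09746752944412489
```

```bash
cat >> h.py <<'E'
YAW=-0.2121
O=np.array([0.5622,-0.0811]);XS=np.array([np.cos(YAW),np.sin(YAW)]);YS=np.array([-np.sin(YAW),np.cos(YAW)])
def W(x,y,z): return np.r_[O+XS*x+YS*y,z]
def L(X): d=X[:2]-O; return np.array([d@XS,d@YS,X[2]])
def Q(yaw): return np.array([np.cos(yaw/2),np.sin(yaw/2),0,0])
def cloud(n,d):
    v,u=np.nonzero(d>0);m=CM[n];K=m["K"]
    p=cv2.undistortPoints(np.c_[u,v].astype(np.float64)[:,None],K,np.array([m["k1"],0,0,0.]))[:,0]
    Z=d[v,u];return (np.c_[p*Z[:,None],Z]-m["t"])@m["R"]
E
python3 - <<'E'
from h import *
P=cloud("top",np.load("pics/top0.npy"));D=P[:,:2]-O;x=D@XS*1e3;y=D@YS*1e3;z=P[:,2]*1e3
print("cols x -60..60 step8; max z")
for yy in range(260,-215,-10):
    print(yy,[int(z[(abs(y-yy)<=5)&(abs(x-xx)<=4)].max(initial=-9)) for xx in range(-72,73,8)])
q=Q(YAW)
for p in [W(0,222.5,.16),W(0,222.5,.075),W(0,125,.075),W(-75,-92,.073),W(-5,-92,.073),W(-40,-180,.08),W(10,-180,.08)]:
    print(p, r.solve_ik(p,q))
E
```

```text
cols x -60..60 step8; max z
260 [5, 6, 5, 27, 27, 14, 16, 18, 16, 16, 16, 15, 16, 15, 26, 28, 4, 3, 7]
250 [5, 5, 4, 27, 27, 16, 16, 14, 15, 19, 15, 20, 15, 16, 26, 24, 5, 5, 7]
240 [6, 6, 6, 26, 30, 31, 31, 30, 32, 28, 26, 30, 32, 31, 29, 28, 5, 4, 6]
230 [4, 5, 5, 30, 34, 33, 33, 33, 86, 86, 86, 32, 32, 33, 30, 29, 7, 4, 5]
220 [4, 4, 4, 26, 33, 32, 32, 31, 88, 90, 86, 32, 32, 31, 32, 26, 5, 4, 5]
210 [5, 4, 5, 25, 33, 32, 32, 33, 33, 78, 34, 33, 33, 32, 31, 27, 5, 5, 5]
200 [7, 5, 6, 29, 33, 39, 43, 43, 48, 46, 44, 42, 41, 32, 32, 27, 4, 2, 5]
190 [6, 6, 6, 26, 65, 66, 43, 47, 41, 41, 42, 43, 64, 66, 56, 25, 4, 3, 5]
180 [6, 4, 4, 26, 66, 68, 43, 42, 44, 44, 42, 43, 64, 67, 58, 24, 5, 5, 5]
170 [4, 6, 5, 27, 61, 66, 43, 77, 77, 46, 46, 46, 66, 65, 30, 27, 3, 4, 6]
160 [4, 7, 5, 26, 33, 40, 42, 80, 77, 76, 70, 43, 41, 32, 33, 29, 6, 4, 5]
150 [6, 4, 4, 29, 33, 40, 42, 79, 80, 75, 71, 43, 43, 34, 32, 27, 6, 5, 6]
140 [7, 5, 5, 27, 35, 40, 42, 80, 77, 76, 54, 40, 41, 32, 32, 26, 4, 4, 4]
130 [6, 4, 6, 27, 27, 16, 17, 77, 77, 18, 15, 16, 13, 15, 29, 29, 4, 4, 4]
120 [4, 4, 5, 28, 28, 
[... 2062 characters left out ...]
-170 [6, 6, 4, 5, 7, 5, 6, 7, 3, 89, 85, 3, 5, 6, 5, 4, 5, 5, 6]
-180 [5, 5, 5, 4, 5, 6, 5, 5, 5, 86, 85, 4, 4, 5, 8, 6, 5, 6, 5]
-190 [4, 4, 5, 4, 5, 6, 5, 4, 7, 87, 86, 4, 4, 7, 4, 4, 6, 3, 4]
-200 [4, 4, 5, 4, 5, 5, 5, 4, 8, 88, 86, 2, 5, 3, 4, 5, 6, 3, 5]
-210 [5, 6, 5, 6, 4, 5, 6, 7, 6, 74, 86, 3, 4, 5, 7, 5, 3, 5, 4]
[4.74014101e+01 2.17432896e+02 1.60000000e-01] None
[4.74014101e+01 2.17432896e+02 7.50000000e-02] None
[2.68763630e+01 1.22117774e+02 7.50000000e-02] None
[-9.21243484e+01 -7.42309736e+01  7.30000000e-02] None
[-2.36929789e+01 -8.89669048e+01  7.30000000e-02] None
[-7.64338344e+01 -1.67626947e+02  8.00000000e-02] None
[-2.75542847e+01 -1.78152612e+02  8.00000000e-02] None
```

```bash
sed -i 's|^def W.*|def W(x,y,z): return np.r_[O+(XS*x+YS*y)*1e-3,z*1e-3]|; s|return np.array(\[d@XS,d@YS,X\[2\]\])|return np.array([d@XS,d@YS,X[2]])*1e3|' h.py
cat >> h.py <<'E'
def snap(tag,crops=True):
    for n,(x,y) in dict(top=(225,180),side=(235,130)).items():
        im,d=optics.get_image(n);im=im[:,:,::-1];cv2.imwrite(f"pics/{n}{tag}.png",im)
def st(msg=""):
    s=r.read_state();print(msg,"t",round(s["time_s"],2),"L",L(s["eef_pos"]).round(1),"F",np.round(s["contact_force"],1),"w",round(s["grip_width"]*1e3,1))
E
python3 - <<'E'
from h import *
q=Q(YAW)
for p in [W(0,222.5,160),W(0,222.5,80),W(0,125,80),W(-75,-92,73),W(-5,-92,73),W(-40,-180,80),W(10,-180,80)]:
    j=r.solve_ik(p,q);print(p.round(3), None if j is None else np.round(j,2))
r.reach(W(0,222.5,170),q); st("above")
command_gripper(0.045); r.move_straight(W(0,222.5,81),q,speed=.12,max_force=15); st("down")
snap("1")
E
```

```text
[0.609 0.136 0.16 ] [ 0.1   0.58  1.33 -0.    1.23  1.88]
[0.609 0.136 0.08 ] [ 0.1   0.66  1.42 -0.    1.06  1.88]
[0.589 0.041 0.08 ] [-0.06  0.61  1.53 -0.    1.01  1.72]
[ 0.47  -0.155  0.073] [-0.47  0.48  1.81 -0.    0.86  1.31]
[ 0.538 -0.17   0.073] [-0.44  0.58  1.61 -0.    0.95  1.34]
[ 0.485 -0.249  0.08 ] [-0.61  0.54  1.66 -0.    0.94  1.17]
[ 0.534 -0.259  0.08 ] [-0.58  0.61  1.52 -0.    1.01  1.2 ]
above t 2.68 L [  0.4 221.7 170.1] F [-0.9  0.5  0.1] w 85.3
down t 4.05 L [  0.6 222.7  81.8] F [0.1 0.4 0.7] w 44.9
```

```bash
python3 - <<'E'
import cv2,numpy as np
a=cv2.imread("pics/top1.png")[150:290,205:365]; b=cv2.imread("pics/side1.png")[190:330,225:385]
cv2.imwrite("pics/m1.png",cv2.resize(np.hstack([a,b]),None,fx=2.5,fy=2.5,interpolation=cv2.INTER_CUBIC))
E
```

```text
(no output)
```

View pics/m1.png

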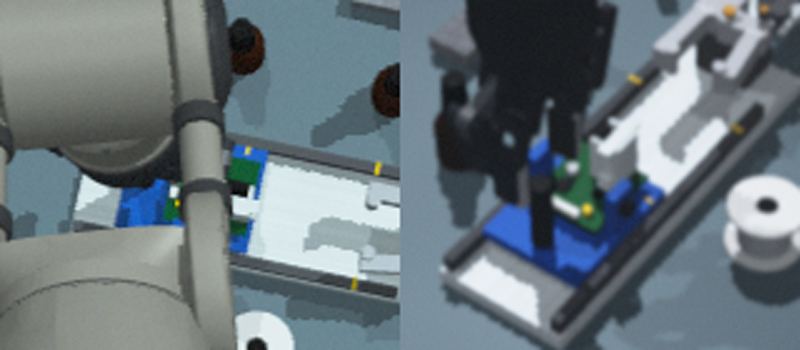

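```bash
python3 - <<'E'
from h import *
b=cv2.imread("pics/side1.png")[170:310,200:360]
b=cv2.resize(b,None,fx=5,fy=5,interpolation=cv2.INTER_CUBIC)
b=cv2.convertScaleAbs(b,alpha=1.8,beta=20)
s=r.read_state();print(s["eef_pos"],s["eef_rot"])
for (x,y,z) in [(0,222,84),(0,222,29),(0,222,57),(0,245,57),(0,200,57),(0,245,110),(0,200,110)]:
    p=(proj("side",W(x,y,z))-[200,170])*5;cv2.circle(b,(int(p[0]),int(p[1])),4,(0,0,255),-1)
cv2.imwrite("pics/m1b.png",b)
E
```

```text
[0.60972279 0.1364894  0.08209471] [ 9.94383138e-01 -1.05835366e-01  1.00517096e-03 -1.98408494e-04]
```

View pics/m1b.png

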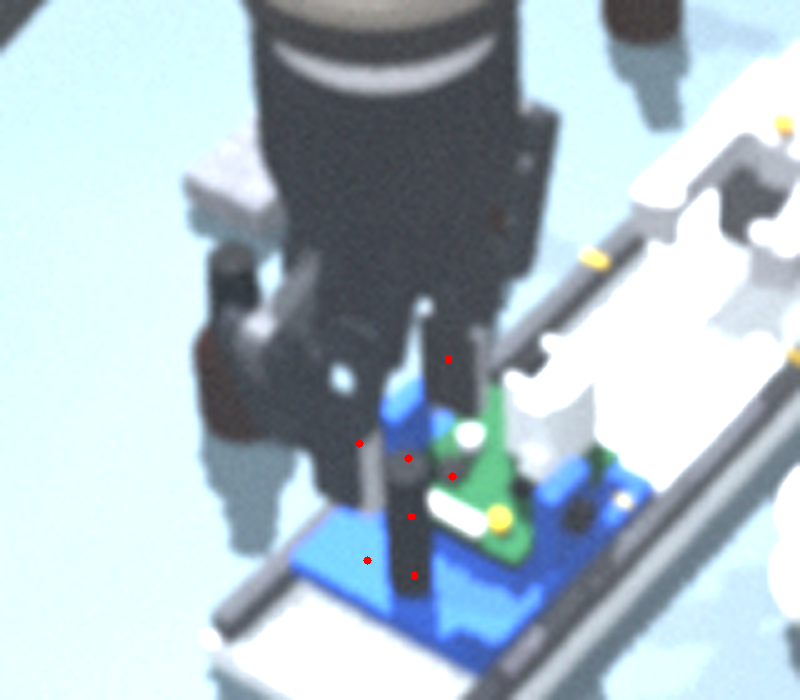

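```bash
python3 - <<'E'
from h import *
im,d=optics.get_image("side")
P=np.full((480,640,3),np.nan);v,u=np.nonzero(d>0);P[v,u]=cloud("side",d)
for cx,cy in [(340,495),(345,480),(370,490),(340,450),(450,400),(450,385),(465,390),(482,380),(408,460),(410,580)]:
    x,y=round(200+cx/5),round(170+cy/5);print((cx,cy),L(P[y,x]).round(0))
E
```

```text
(340, 495) [ -3. 259. 102.]
(345, 480) [ -5. 259. 109.]
(370, 490) [-11. 255. 105.]
(340, 450) [ -5. 260. 123.]
(450, 400) [  0. 200.  92.]
(450, 385) [ -0. 200.  99.]
(465, 390) [ -5. 199.  99.]
(482, 380) [ -9. 195. 102.]
(408, 460) [ -0. 222.  83.]
(410, 580) [ -4. 229.  36.]
```

```bash
python3 - <<'E'
from h import *
st()
im,d=optics.get_image("side")
cv2.imwrite("pics/side1c.png",im[:,:,::-1])
P=np.full((480,640,3),np.nan);v,u=np.nonzero(d>0);P[v,u]=cloud("side",d)
for x in (268,274,290,293):
    print(x);
    for y in range(236,292,3): print("  ",y,L(P[y,x]).round(0),im[y,x])
E
```

```text
t 4.2 L [  0.6 222.7  82.1] F [ 0.1 -0.9 -0.3] w 45.1
268
   236 [  5. 245. 155.] [27 31 36]
   239 [ -2. 253. 159.] [28 31 36]
   242 [ -2. 254. 154.] [41 47 54]
   245 [ 98. 140.  -0.] [113 134 148]
   248 [  2. 249. 135.] [59 70 79]
   251 [ -4. 257. 139.] [29 32 38]
   254 [ -6. 260. 136.] [27 32 36]
   257 [-11. 266. 138.] [25 29 34]
   260 [ -4. 259. 122.] [27 30 35]
   263 [nan nan nan] [29 31 37]
   266 [ -4. 259. 108.] [28 32 37]
   269 [ -4. 260. 102.] [29 34 39]
   272 [ 38. 214.  29.] [ 55  89 167]
   275 [ 33. 219.  30.] [ 60 109 210]
   278 [ 30. 224.  29.] [ 58 108 210]
   281 [ 26. 229.  29.] [ 58 108 210]
   284 [ 21. 235.  30.] [ 59 111 211]
   287 [ 18. 238.  27.] [ 44  82 167]
   290 [ 23. 233.  11.] [ 75  85 111]
274
   236 [ -8. 247. 164.] [40 45 52]
   239 [ -5. 243. 153.] [30 32 37]
   242 [-12. 252. 158.] [29 31 35]
   245 [-12. 252. 152.] [27 30 35]
   248 [-10. 250. 143.] [27 30 35]
   251 [-11. 252. 139.] [26 30 35]
   254 [-11. 252. 132.] [30 31 38]
   257 [-12. 254. 128.] [51 53 59]
   260 [-10. 252. 119.] [81 84 89]
   263 [-10. 253. 113.] [77 81 85]
  
[... 1019 characters left out ...]
191]
293
   236 [ -7. 200. 126.] [38 40 44]
   239 [ -6. 200. 120.] [31 32 35]
   242 [ -7. 201. 114.] [26 30 33]
   245 [ -8. 202. 110.] [29 31 35]
   248 [ -7. 201. 101.] [27 30 34]
   251 [ -6. 201.  94.] [28 31 33]
   254 [ -6. 200.  87.] [ 98 117 113]
   257 [ 16. 172.  44.] [193 198 209]
   260 [ 14. 175.  40.] [65 74 76]
   263 [ 12. 178.  37.] [36 51 46]
   266 [  8. 184.  37.] [40 84 59]
   269 [  2. 191.  39.] [ 48 101  70]
   272 [ -1. 196.  38.] [191 205 203]
   275 [ -8. 204.  42.] [180 185 189]
   278 [ -8. 204.  35.] [32 43 53]
   281 [ -8. 205.  29.] [ 29  50 110]
   284 [-12. 210.  28.] [ 39  70 146]
   287 [-15. 214.  27.] [ 52  94 185]
   290 [-20. 221.  29.] [ 57 100 191]
```

```bash
python3 - <<'E'
from h import *
print(r.move_straight(W(0,222.5,62),Q(YAW),speed=.08,max_force=8)); st()
im,d=optics.get_image("side")
b=cv2.resize(im[170:310,200:360,::-1],None,fx=5,fy=5,interpolation=cv2.INTER_CUBIC)
cv2.imwrite("pics/side2.png",cv2.convertScaleAbs(b,alpha=1.8,beta=20))
P=np.full((480,640,3),np.nan);v,u=np.nonzero(d>0);P[v,u]=cloud("side",d)
for x in (268,274,290,293):
    print(x,[list(L(P[y,x]).round(0)) for y in range(248,290,4)])
E
```

```text
False
 t 4.63 L [ -0.4 222.4  61.3] F [-0.5  0.6  0.1] w 45.3
268 [[np.float64(3.0), np.float64(249.0), np.float64(134.0)], [np.float64(1.0), np.float64(252.0), np.float64(130.0)], [np.float64(81.0), np.float64(162.0), np.float64(-1.0)], [np.float64(-1.0), np.float64(255.0), np.float64(116.0)], [np.float64(-12.0), np.float64(268.0), np.float64(125.0)], [np.float64(-13.0), np.float64(271.0), np.float64(120.0)], [np.float64(-3.0), np.float64(259.0), np.float64(94.0)], [np.float64(1.0), np.float64(256.0), np.float64(80.0)], [np.float64(26.0), np.float64(228.0), np.float64(29.0)], [np.float64(21.0), np.float64(235.0), np.float64(30.0)], [np.float64(18.0), np.float64(239.0), np.float64(26.0)]]
274 [[np.float64(-4.0), np.float64(243.0), np.float64(133.0)], [np.float64(-11.0), np.float64(253.0), np.float64(137.0)], [np.float64(-13.0), np.float64(255.0), np.float64(132.0)], [np.float64(-12.0), np.float64(254.0), np.float64(122.0)], [np.float64(-12.0), np.float64(255.0), np.float64(114.0)], [np.float64(-10.0), np.float64(254.0), np.float64(103.0)], [np.float64(-9.0), np.float64(253.0), np.flo
[... 802 characters left out ...]
(31.0)], [np.float64(-14.0), np.float64(222.0), np.float64(31.0)]]
293 [[np.float64(-6.0), np.float64(200.0), np.float64(100.0)], [np.float64(-6.0), np.float64(200.0), np.float64(91.0)], [np.float64(-4.0), np.float64(198.0), np.float64(80.0)], [np.float64(-4.0), np.float64(198.0), np.float64(70.0)], [np.float64(10.0), np.float64(181.0), np.float64(38.0)], [np.float64(5.0), np.float64(187.0), np.float64(36.0)], [np.float64(-1.0), np.float64(195.0), np.float64(37.0)], [np.float64(-7.0), np.float64(204.0), np.float64(39.0)], [np.float64(-6.0), np.float64(203.0), np.float64(28.0)], [np.float64(-12.0), np.float64(211.0), np.float64(30.0)], [np.float64(-18.0), np.float64(218.0), np.float64(29.0)]]
```

View pics/side2.png

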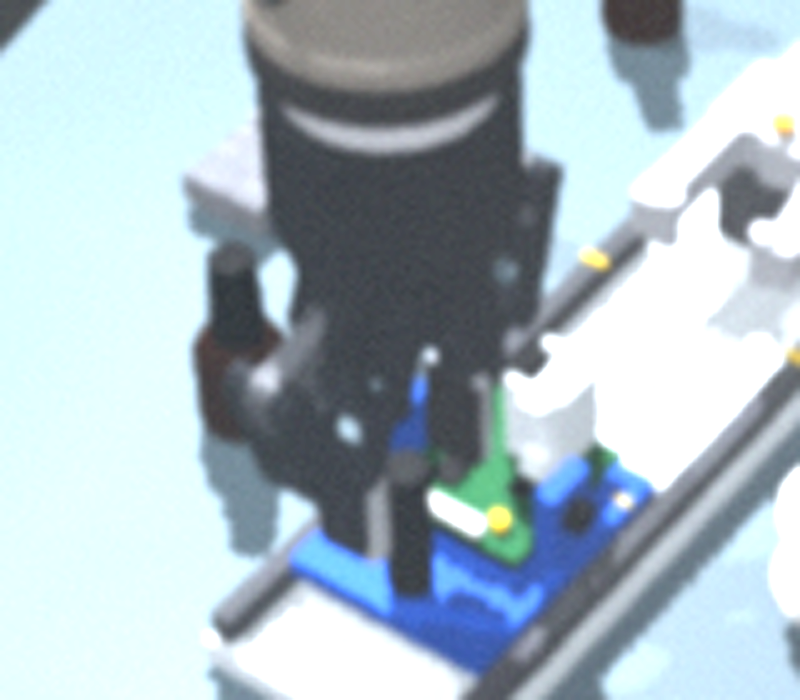

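```bash
python3 - <<'E'
from h import *
q=Q(YAW)
r.move_straight(W(0,222.5,57),q,speed=.08,max_force=8); st()
command_gripper(0.0,force=30); st("gripped")
p=L(r.read_state()["eef_pos"])
print(r.move_straight(W(0,125,57),q,speed=.06)); st("slid")
r.hold(.3)
command_gripper(0.045); st("open")
r.move_straight(W(0,125,130),q,speed=.15)
r.reach(W(-110,-92,160),q); st()
snap("3")
E
python3 - <<'E'
import cv2,numpy as np
a=cv2.imread("pics/top3.png")[180:290,245:405]; b=cv2.imread("pics/side3.png")[170:280,270:430]
cv2.imwrite("pics/top3a.png",cv2.resize(a,None,fx=5,fy=5,interpolation=cv2.INTER_CUBIC))
cv2.imwrite("pics/side3a.png",cv2.resize(b,None,fx=5,fy=5,interpolation=cv2.INTER_CUBIC))
E
```

```text
t 4.93 L [-2.000e-01  2.224e+02  5.680e+01] F [ 0.4 -0.1  0.4] w 44.8
gripped t 5.3 L [2.000e-01 2.227e+02 5.740e+01] F [-0.7  1.3  1.3] w 14.8
False
slid t 7.08 L [1.000e-01 1.237e+02 5.730e+01] F [0.5 1.6 5.7] w 15.1
open t 7.78 L [ -0.2 124.6  56.7] F [ 0.2  0.1 -0.8] w 45.0
 t 9.38 L [-109.5  -91.6  159.7] F [-0.5  0.2 -1.1] w 45.1
```

View pics/top3a.png

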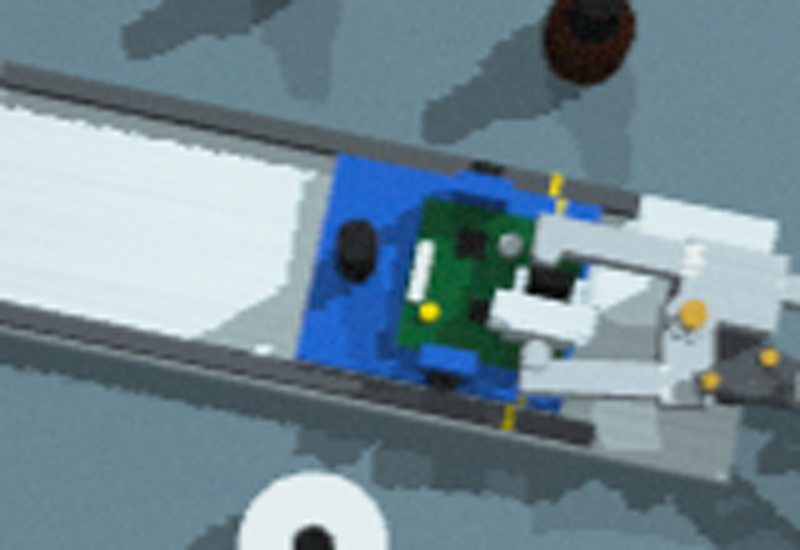

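View pics/side3a.png

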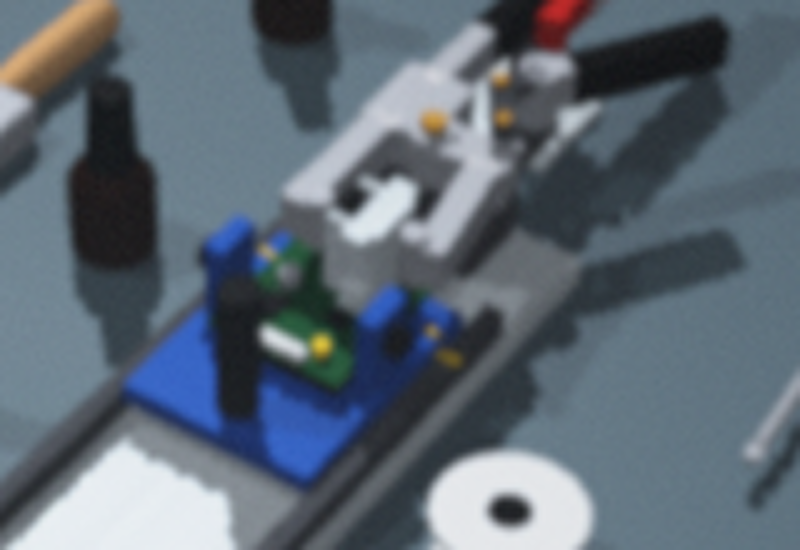

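```bash
python3 - <<'E'
import cv2,numpy as np
a=cv2.imread("pics/top3.png")[208:270,340:372]; b=cv2.imread("pics/side3.png")[210:252,315:370]
A=cv2.resize(a,None,fx=9,fy=9,interpolation=cv2.INTER_CUBIC)
B=cv2.resize(b,None,fx=9,fy=9,interpolation=cv2.INTER_CUBIC)
cv2.imwrite("pics/t3z.png",A);cv2.imwrite("pics/s3z.png",B)
for n,(x0,y0,x1,y1) in dict(top=(330,205,380,272),side=(310,205,372,255)).items():
    im=cv2.imread(f"pics/{n}3.png")[y0:y1,x0:x1];h=cv2.cvtColor(im,cv2.COLOR_BGR2HSV)
    m=((h[...,0]>18)&(h[...,0]<34)&(h[...,1]>90)&(h[...,2]>70)).astype(np.uint8)
    k,l,s,c=cv2.connectedComponentsWithStats(m)
    print(n,[(s[i,4],(c[i]+[x0,y0]).round(1),s[i,:4]) for i in range(1,k)])
E
```

```text
top [(np.int32(9), array([355.7, 216.4]), array([25, 10,  3,  4], dtype=int32)), (np.int32(1), array([357., 220.]), array([27, 15,  1,  1], dtype=int32)), (np.int32(8), array([330.9, 241.9]), array([ 0, 36,  3,  3], dtype=int32)), (np.int32(1), array([349., 260.]), array([19, 55,  1,  1], dtype=int32)), (np.int32(12), array([346.2, 263.2]), array([15, 56,  3,  5], dtype=int32))]
side [(np.int32(17), array([333.6, 238.9]), array([22, 32,  4,  5], dtype=int32)), (np.int32(10), array([359.5, 241. ]), array([48, 35,  4,  3], dtype=int32))]
```

View pics/t3z.png

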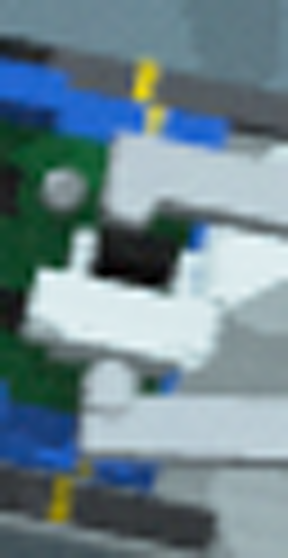

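View pics/s3z.png

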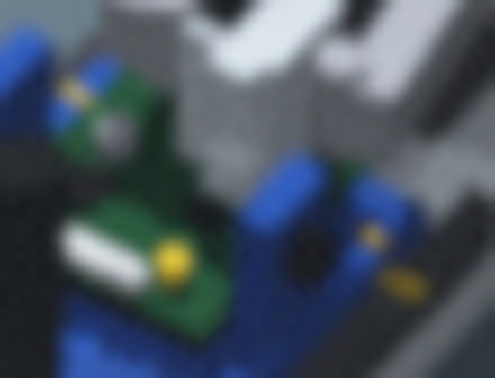

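```bash
python3 - <<'E'
from h import *
f=lambda o,p:[o[0]+(p[0]+.5)/9-.5,o[1]+(p[1]+.5)/9-.5]
t=(340,208);s=(315,210)
for n,a,z in [("railO",(147,80),.024),("carO",(154,120),.029),("railI",(61,498),.024),("carI",(83,468),.029)]:
    print(n,L(atz("top",f(t,a),z)).round(1))
for n,a,z in [("carO",(76,92),.029),("carI",(374,237),.029),("railI",(404,284),.024)]:
    print("side",n,L(atz("side",f(s,a),z)).round(1))
# before: with the same z
ta=(225,180);sa=(235,220)
for n,a,z in [("railO",(655,187),.024),("carO",(396,152),.029),("railI",(608,417),.024),("carI",(355,341),.029)]:
    print("before",n,L(atz("top",cr(ta,a),z)).round(1))
for n,a,z in [("carO",(275,160),.029),("carI",(448,250),.029),("railI",(625,107),.024),("railO",(420,10),.024)]:
    print("before side",n,L(atz("side",cr(sa,a),z)).round(1))
print("knob",L(tri(cr((245,180),(350,237)),cr((270,170),(238,290)))[0]))
E
```

```text
railO [43.9 54.2 24. ]
carO [35.1 51.3 29. ]
railI [-44.9  54.5  24. ]
carI [-38.5  51.5  29. ]
side carO [37.6 53.  29. ]
side carI [-34.6  53.7  29. ]
side railI [-44.1  57.   24. ]
before railO [42.8 54.5 24. ]
before carO [ 35.  151.4  29. ]
before railI [-45.1  54.7  24. ]
before carI [-37.2 151.6  29. ]
before side carO [ 37.7 153.9  29. ]
before side carI [-35.2 154.1  29. ]
before side railI [-44.1  56.6  24. ]
before side railO [44.4 57.2 24. ]
knob [7.21795346e-02 1.24224213e+02 8.33137580e+01]
```

```bash
python3 - <<'E'
from h import *
f=lambda o,p:[o[0]+(p[0]+.5)/9-.5,o[1]+(p[1]+.5)/9-.5]
t=(340,208)
# sink top face ends; jaw tips ends
for n,a,z in [("sink left top",(40,270),.075),("sink left bot",(25,320),.075),("sink right top",(220,310),.075),("sink right bot",(205,365),.075),("jaw+ tip",(105,180),.07),("jaw- tip",(82,425),.07),("jaw- nub",(110,385),.07),("jaw+ nub",(130,200),.07)]:
    print(n,L(atz("top",f(t,a),z)).round(1))
d=optics.get_image("top")[1]
P=cloud("top",d);D=P[:,:2]-O;x=D@XS*1e3;y=D@YS*1e3;z=P[:,2]*1e3
m=(z>72)&(z<82)&(x>-14)&(x<0)&(y>15)&(y<90);print(np.histogram(y[m],np.arange(15,92,3)))
E
```

```text
sink left top [-7.  69.4 75. ]
sink left bot [-17.3  70.3  75. ]
sink right top [-7.5 33.2 75. ]
sink right bot [-18.8  34.   75. ]
jaw+ tip [14.1 60.2 70. ]
jaw- tip [-34.7  55.1  70. ]
jaw- nub [-25.8  51.2  70. ]
jaw+ nub [11.1 54.6 70. ]
(array([ 0,  0,  0,  0,  0,  0,  3,  9, 10,  7,  9,  8,  6,  9,  7,  8, 11,
        5,  2,  0,  0,  0,  0,  0,  0]), array([15, 18, 21, 24, 27, 30, 33, 36, 39, 42, 45, 48, 51, 54, 57, 60, 63,
       66, 69, 72, 75, 78, 81, 84, 87, 90]))
```

```bash
cat >> h.py <<'E'
E
python3 - <<'E'
from h import *
q=Q(YAW)
r.reach(W(0,124.8,130),q)
r.move_straight(W(0,124.8,57),q,speed=.12,max_force=8); st()
command_gripper(0.0,force=30); r.hold(.4); st("gripped")
command_gripper(0.045); st("open")
r.move_straight(W(0,124.8,130),q,speed=.15)
r.reach(W(-110,-92,160),q); st()
snap("4")
a=cv2.imread("pics/top4.png")[208:270,340:372]; b=cv2.imread("pics/side4.png")[210:252,315:370]
A=cv2.resize(a,None,fx=9,fy=9,interpolation=cv2.INTER_CUBIC);B=cv2.resize(b,None,fx=9,fy=9,interpolation=cv2.INTER_CUBIC)
c=np.zeros((558,800,3),np.uint8);c[:558,:288]=A;c[:378,300:795]=B;cv2.imwrite("pics/m4.png",c)
E
```

```text
t 11.25 L [  0.6 124.4  57.8] F [-0.   0.5 -0.1] w 44.9
gripped t 12.02 L [  0.5 124.8  58. ] F [-1.2 -1.9  5.3] w 14.8
open t 12.42 L [-1.000e-01  1.248e+02  5.680e+01] F [ 0.   0.2 -0.3] w 44.8
 t 14.02 L [-109.5  -91.5  159.7] F [-0.2 -0.8 -0.3] w 45.2
```

View pics/m4.png

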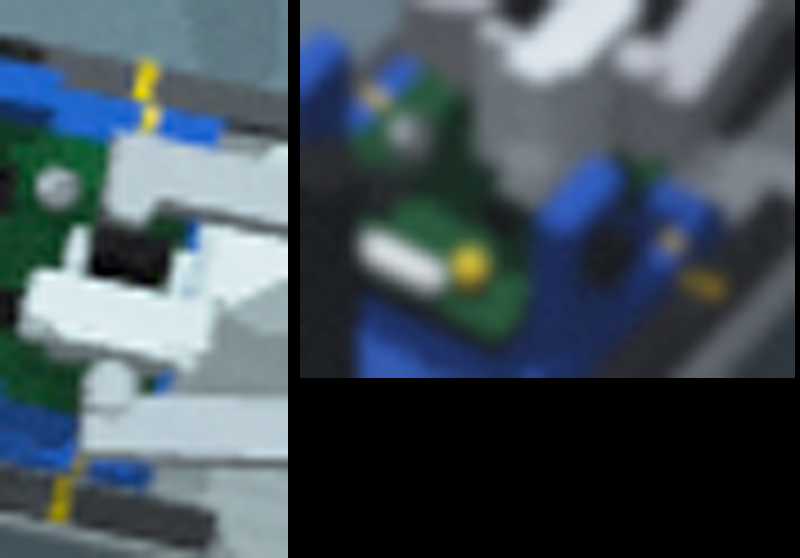

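```bash
python3 - <<'E'
from h import *
q=Q(YAW)
r.reach(W(0,126.6,130),q)
r.move_straight(W(0,126.6,57),q,speed=.12,max_force=8)
command_gripper(0.0,force=30); r.hold(.4); st("gripped")
command_gripper(0.045); st("open")
r.move_straight(W(0,126.6,130),q,speed=.15)
command_gripper(0.0)
r.reach(W(-110,-92,160),q); st()
snap("5")
a=cv2.imread("pics/top5.png")[208:270,340:372]; b=cv2.imread("pics/side5.png")[210:252,315:370]
A=cv2.resize(a,None,fx=9,fy=9,interpolation=cv2.INTER_CUBIC);B=cv2.resize(b,None,fx=9,fy=9,interpolation=cv2.INTER_CUBIC)
c=np.zeros((558,800,3),np.uint8);c[:558,:288]=A;c[:378,300:795]=B;cv2.imwrite("pics/m5.png",c)
E
```

```text
gripped t 16.62 L [  0.6 126.5  58. ] F [-1.2 -1.9  6.4] w 14.9
open t 17.02 L [-1.000e-01  1.267e+02  5.680e+01] F [0.6 0.5 0.1] w 44.8
 t 19.12 L [-109.3  -91.6  160.1] F [ 0.3  0.6 -0.6] w 0.0
```

View pics/m5.png

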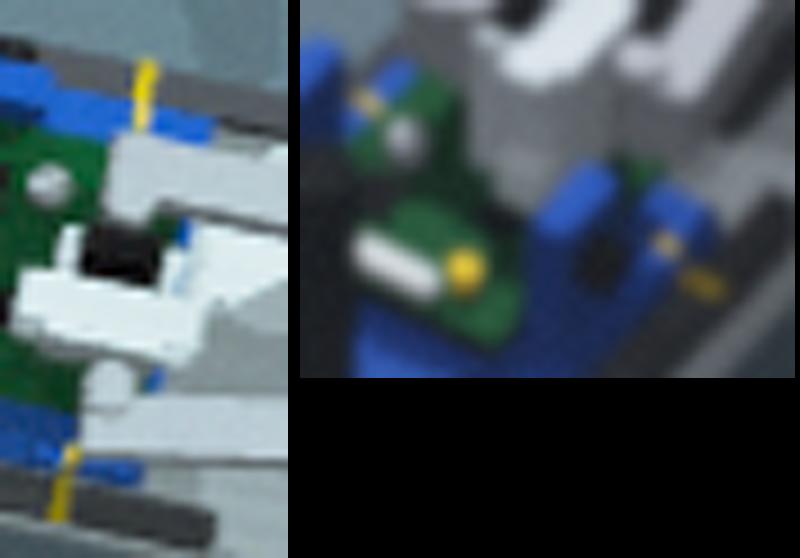

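```bash
python3 - <<'E'
from h import *
f=lambda o,p:[o[0]+(p[0]+.5)/9-.5,o[1]+(p[1]+.5)/9-.5]
t=(340,208);s=(315,210)
for n,a,z in [("railO",(147,80),.024),("carO",(141,118),.029),("railI",(61,500),.024),("carI",(72,462),.029)]:
    print(n,L(atz("top",f(t,a),z)).round(1))
for n,a,z in [("carO",(68,102),.029),("carI",(367,244),.029),("railI",(404,285),.024)]:
    print("side",n,L(atz("side",f(s,a),z)).round(1))
d=optics.get_image("side")[1]
P=cloud("side",d);D=P-W(0,0,0);x=D[:,:2]@XS*1e3;y=D[:,:2]@YS*1e3;z=P[:,2]*1e3
m=(x<-90)&(x>-140)&(y>-150)&(y<-40)&(z<145)
print(np.percentile(z[m],[0,1,5]),m.sum(), "x",x[m&(z<130)].min(),x[m&(z<130)].max(),"y",y[m&(z<130)].min(),y[m&(z<130)].max())
E
```

```text
railO [43.9 54.2 24. ]
carO [35. 54. 29.]
railI [-45.3  54.4  24. ]
carI [-37.7  53.9  29. ]
side carO [37.2 56.4 29. ]
side carI [-34.6  56.2  29. ]
side railI [-44.2  57.3  24. ]
[-5.20519353 -3.40092859 -2.28750607] 842 x -139.92457225408245 -90.00802203562027 y -149.60644709233483 -40.167776943026446
```

```bash
python3 - <<'E'
from h import *
im=cv2.imread("pics/side5.png");p=[proj("side",W(-110,-92,z)) for z in (160,135,185)];print(np.round(p))
x,y=map(int,p[0]);x0=max(0,min(x-80,480));y0=max(0,y-70)
b=cv2.resize(im[y0:y0+140,x0:x0+160],None,fx=4,fy=4,interpolation=cv2.INTER_CUBIC)
for q in p: cv2.circle(b,(int((q[0]-x0)*4),int((q[1]-y0)*4)),4,(0,0,255),-1)
cv2.imwrite("pics/f5.png",b);print(x0,y0)
E
```

```text
[[441. 152.]
 [439. 163.]
 [443. 140.]]
361 81
```

View pics/f5.png

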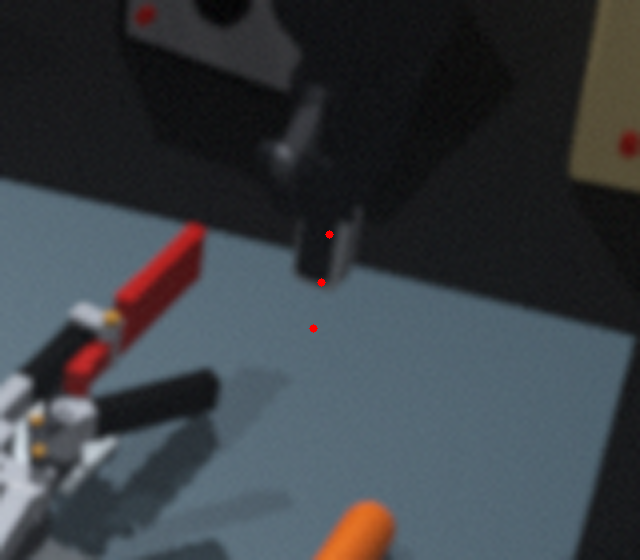

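```bash
python3 - <<'E'
from h import *
q=Q(YAW)
r.move_straight(W(-100,-94,48),q,speed=.15,max_force=10); st()
print(r.move_straight(W(-60,-94,48),q,speed=.08,max_force=14)); st()
for x in range(-56,-17,4):
    h=r.move_straight(W(x,-94,48),q,speed=.06,max_force=18); st(f"{x} {h}")
    if h: break
snap("6")
b=cv2.imread("pics/side6.png")[130:240,290:450];cv2.imwrite("pics/s6.png",cv2.resize(b,None,fx=5,fy=5,interpolation=cv2.INTER_CUBIC))
E
```

```text
t 20.18 L [-99.5 -94.   48.5] F [-0.1 -0.7  0.3] w -0.3
False
 t 20.82 L [-60.5 -93.6  48. ] F [-0.6  1.9  1.3] w -0.2
-56 False t 21.07 L [-56.5 -94.   47.8] F [-2.6  0.6  0.1] w 0.1
-52 False t 21.32 L [-52.7 -94.1  47.7] F [-5.1  0.4 -0.2] w -0.0
-48 False t 21.57 L [-48.3 -94.1  47.8] F [-4.4  0.3 -2. ] w 0.1
-44 False t 21.82 L [-43.8 -94.   48. ] F [-2.8  0.3 -1.4] w -0.1
-40 False t 22.07 L [-39.3 -94.1  48.2] F [-2.2  0.3 -0.1] w 0.1
-36 False t 22.32 L [-35.  -94.1  48.3] F [-0.4  0.9 -0.1] w -0.1
-32 False t 22.57 L [-31.2 -94.   48.3] F [-0.5 -0.4  0.9] w -0.1
-28 False t 22.82 L [-27.6 -94.   48. ] F [-0.3  0.1  0.3] w 0.1
-24 False t 23.07 L [-27.3 -93.8  47.5] F [-10.6   0.5   6.6] w -0.2
-20 False t 23.32 L [-27.3 -93.6  47.2] F [-24.4   2.5  15.5] w 0.0
```

View pics/s6.png

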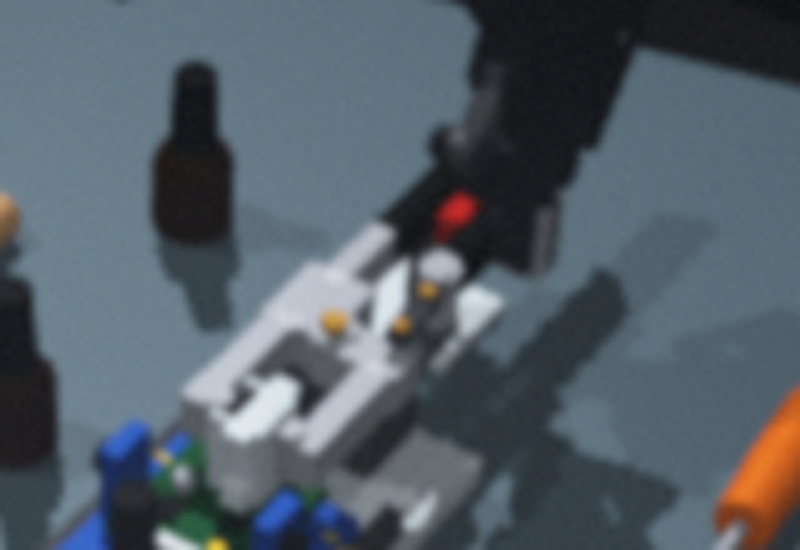

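```bash
python3 - <<'E'
from h import *
q=Q(YAW)
r.move_straight(W(-60,-94,48),q,speed=.1); 
r.move_straight(W(-70,-94,120),q,speed=.2); r.reach(W(-110,-180,120),q);st()
snap("7")
a=cv2.imread("pics/top7.png")[195:290,340:500]
cv2.imwrite("pics/t7.png",cv2.resize(a,None,fx=5,fy=5,interpolation=cv2.INTER_CUBIC))
b=cv2.imread("pics/side7.png")[130:240,290:450];cv2.imwrite("pics/s7.png",cv2.resize(b,None,fx=5,fy=5,interpolation=cv2.INTER_CUBIC))
E
```

```text
t 24.96 L [-110.8 -180.4  118.7] F [0.3 0.1 0.6] w 0.2
```

View pics/t7.png

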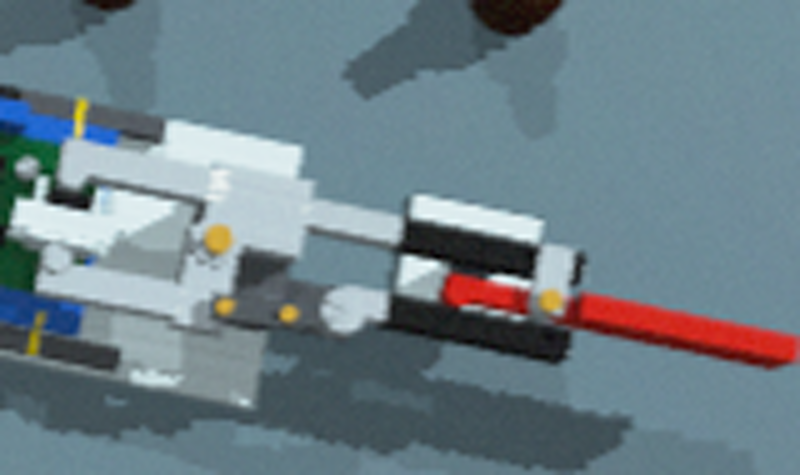

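View pics/s7.png

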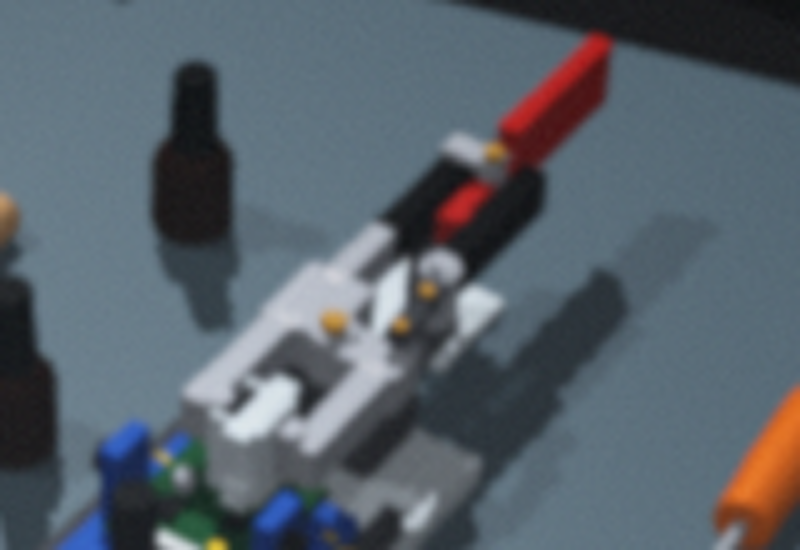

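The handles are parallel and still locked with the arm clear, and the sink has moved on. Next is the release lever.

```bash
python3 - <<'E'
from h import *
q=Q(YAW)
r.move_straight(W(-60,-182,58),q,speed=.15,max_force=10); st()
print(r.move_straight(W(-18,-182,58),q,speed=.1,max_force=12)); st()
for x in range(-14,8,3):
    h=r.move_straight(W(x,-182,58),q,speed=.06,max_force=14); st(f"{x} {h}")
    if h: break
r.hold(.3)
r.move_straight(W(-50,-182,58),q,speed=.1); r.move_straight(W(-80,-182,140),q,speed=.2)
r.reach(W(-110,-180,180),q);r.hold(.5);st()
snap("8")
a=cv2.imread("pics/top8.png")[195:290,340:500]
cv2.imwrite("pics/t8.png",cv2.resize(a,None,fx=5,fy=5,interpolation=cv2.INTER_CUBIC))
E
```

```text
t 25.74 L [ -60.1 -181.5   58.1] F [-0.5 -0.8  0. ] w -0.3
False
 t 26.31 L [ -18.5 -181.9   58.2] F [-1.4 -0.2 -0.3] w -0.2
-14 False t 26.56 L [ -14.2 -182.1   58.1] F [-0.2  0.3  0.8] w -0.2
-11 False t 26.81 L [ -11.3 -182.    57.9] F [-1.6 -0.6  0.8] w -0.2
-8 False t 27.06 L [  -8.  -182.    57.9] F [-1.7 -0.2  0. ] w -0.0
-5 False t 27.31 L [  -4.8 -181.9   57.9] F [-2.3 -0.3 -0.1] w -0.1
-2 False t 27.56 L [  -1.9 -181.8   57.9] F [-2.   1.2 -0.3] w -0.1
1 False t 27.81 L [   1.1 -181.9   57.9] F [-2.6  2.3  0.3] w 0.0
4 False t 28.06 L [   4.1 -182.    57.9] F [-2.4  1.6  0.2] w -0.1
7 False t 28.31 L [   7.1 -182.1   57.9] F [-3.2  1.4 -0.4] w -0.3
 t 30.73 L [-110.  -179.9  179.6] F [ 0.3 -0.6  0.3] w 0.0
```

View pics/t8.png

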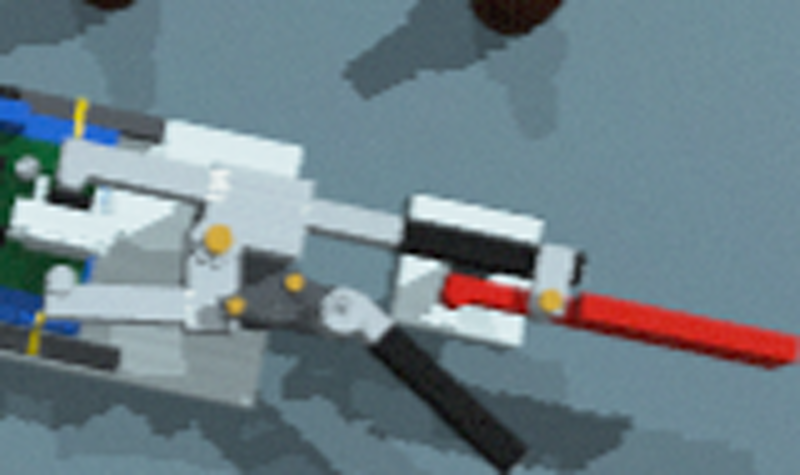

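View pics/top8.png

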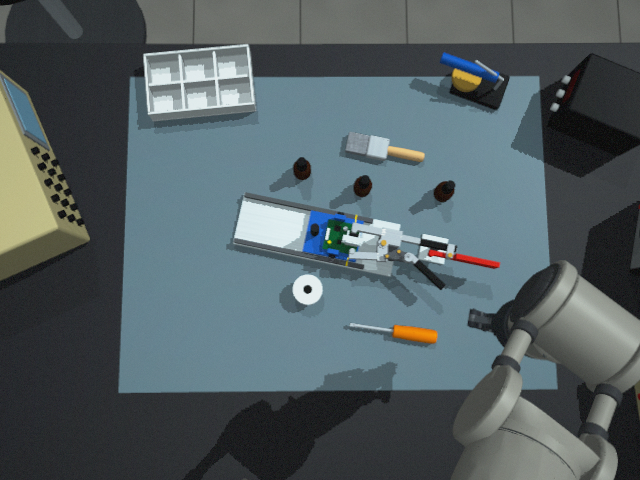

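View pics/side8.png

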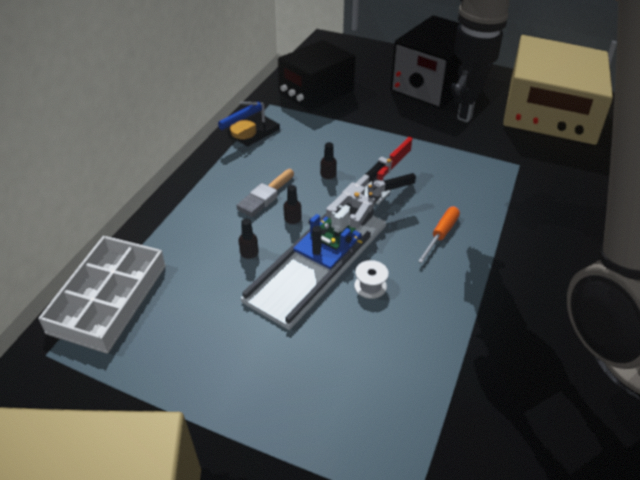

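```bash
python3 - <<'E'
import cv2,numpy as np
A=[cv2.resize(cv2.imread(f"pics/top{k}.png")[208:270,340:372],None,fx=8,fy=8,interpolation=cv2.INTER_CUBIC) for k in (5,7,8)]
cv2.imwrite("pics/m8.png",np.hstack(A))
E
```

```text
(no output)
```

View pics/m8.png

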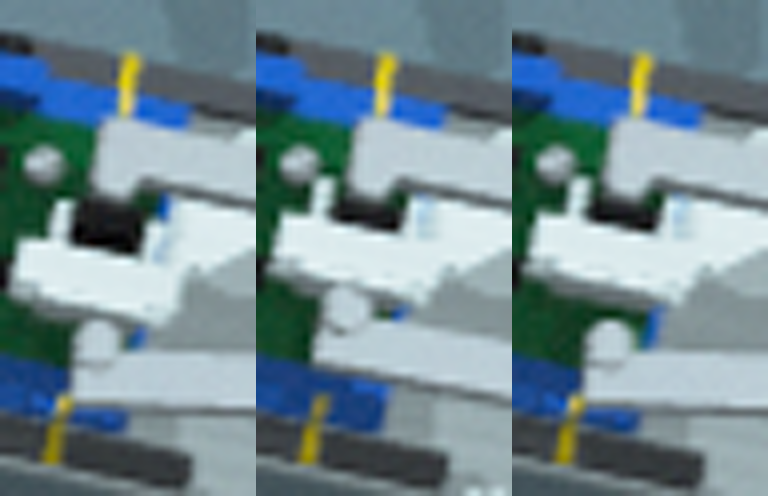

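```bash
python3 -c "
from h import *
st(); r.finish_job()"
```

```text
t 30.82 L [-110.  -180.   179.9] F [-0.1  0.2 -0.1] w -0.1
the job is handed in; nothing more can be done
```

The job is done and handed in at 30.8 s of the 64 s allowed.

**What I did**
- **Carrier:** I slid it by pinching the knob. The first slide went about 3 mm too far, so I re-pinched twice to bring it back.
- **Pliers:** I pressed the moving handle with closed fingers until it passed over centre and met its stop. The force on the tool rose to about 5 N, fell to about zero past centre, then jumped to about 29 N in total at the stop.
- **Release:** I let go, backed off, and then pushed the red lever's tail about 20 mm with about 3 N.

**Last checks, from the pictures**
- **Centring:** The carrier and rail marks agreed within about 0.5 mm in the top view and 1 mm in the side view. The top view shows the board in the same place after the press and release.
- **Locking:** The handle stayed locked with the arm clear.
- **Heat sink:** It moved about 5.5 mm onto the transistor and stayed there after the pliers opened.
- **Release:** The pliers sprang open and the lever returned to rest.
- **Bystanders:** The bottles, spool, screwdriver and brush are upright and look unmoved.

**What disagreed**
- **Fingertips:** They measured about 25 mm higher than the stated tip extent implies, so I set heights from the cameras instead.
- **Carrier start:** It began about 8 mm along its track, not at 0.
- **Side view:** It placed the carrier and rail marks about 2 mm further along the track than the top view did. I compared marks within each view, so this did not affect the centring.

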